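# Take one cup off the nested stack for weighing

## Robot

A 7-joint arm with a two-finger parallel gripper is mounted at the origin on a cart in front of the work surface, level with it; the furniture and walls round the work are solid. World frame = base frame: x ahead of the robot, y to its left, z up, the work surface at z = 0. Lengths are in mm, angles in rad, forces in N, time in s.
With the tool pointing down it reaches from about 425 to 875 mm from the base axis. Payload 4.7 kg.
Tool frame: the origin (TCP) lies at the very end of the fingers, on their centre line; the grasp point (between the pads) lies 19 mm behind it; x points along the fingers, y is the direction in which the jaws open and shut, and the axes are right-handed (so a half turn about x gives the same grasp; the last joint's range is limited). The gripper opens to 85 mm and grips with 20 to 120 N. Pads are 22 mm wide; open, the fingers measure 114 mm over their backs; the gripper's body (76 mm by 85 mm) begins 54 mm behind the grasp point. The pads swing forward as they close: fully open they stand 13 mm farther back than shut.
Start: joints at [1.28, 0.321, -0.07, 1.45, 0.023, 1.371, -0.057], TCP at [195.046, -620.066, 231.349] pointing down, gripper open.
Joint ranges: [-2.86, 2.86], [-0.3, 2.09], [-1.38, 1.24], [0.06, 2.45], [-1.56, 4.7], [0.09, 2.05], [-2.69, 2.69]. Speed limits (rad/s): [2.57, 2.57, 3.14, 3.14, 3.14, 3.14, 3.14].

## Interface

Orientations are given as [roll, pitch, yaw] about the fixed x, y, z axes, in that order (R = Rz(yaw) Ry(pitch) Rx(roll)).
In Python, from plant import manip gives the robot as it stands.
- The arm moves only by the tool apply_moves, never from a script. Its argument "commands" is a list of rows, each an object with "translation": the shift along the tool's x, y, z in m, a list of three; "yaw": the turn about the tool's x in degrees. A call has 1 to 8 rows; each row shifts and turns the commanded pose from where the row before left it, along the tool's axes as they then stand; what a row does not reach is not made up. A row lasts 1/12 s, in which the tool goes at most 41.7 mm and 7.16 degrees, less where a joint would pass 70% of its speed; a pose out of reach is approached as far as the arm can. A call is refused whole if a number of a shift passes 0.0417 or a number of a turn 7.16, either way. A call with a gripper value outside its range is refused whole. "claw" is the finger opening in m, from 0 to 0.0854, set as the call begins (left out, the last holds). The fingers move at their own pace and stop on an object; "newtons" is the grip in N (left out, the last holds). Time passes only in rows, so rows that do not move let the fingers close. It gives the time, the measured TCP pose, the force and the opening at its end, in the units of the state.
- manip.get_obs(): the state, without advancing time (a new reading comes with each control period).
- manip.grab_frame(name): name is "scene" or "top" or "wrist"; returns a dict with "image" (384x512x3 uint8, blue, green, red), "range_z" (384x512 float32, mm along the optical axis (not along the pixel's ray), 0 where there is no reading), "fx", "fy", "cx", "cy" (pixels), "rvec" (rotation vector, rad) and "tvec" (3), from world to camera coordinates, as OpenCV has them. Camera axes: x right, y down, z forward; pixel columns grow to the right and rows downward; lengths in mm; the calibration is good to about 2 mm. A picture is of the moment at which its call begins.
- manip.close_job(): hands the job in, once; it reports no verdict.
The state is a dict: "time_s": time; "joint_positions": joint angles; "joint_velocities": joint speeds; "effort": joint torques, N m; "tool_pos": TCP position; "orientation": TCP orientation; "contact_force": force on the tool from outside, world axes, zero at the start; "ft_torque": the same for the moment, N m; "gripper_width": finger opening in mm.
Only numpy, scipy, OpenCV 4.12 (cv2) and the standard library are available. Lean on these libraries where they do the work, as an engineer would, in place of code of your own. Each camera call takes 0.05 s, during which the arm holds its last target.

## Task

Get an empty cup ready for weighing: press the balance's orange key fully down and let it go, then lift only the top white cup off the nested stack and set it down gently, upright, in the middle of the balance's round pan. The other two cups must stay nested and standing where they are, and the other things on the bench must not be knocked about.

Things in the scene. Friction and masses are not known exactly. Their poses are not given: they have to be found in the camera images.
- cup_top_center (a point): top cup of the stack, the one to pack: white plastic, tapered, open-topped, 70 mm high, 45 g, wall 2 mm. Straight rim band at the very top, 64 mm outside diameter, 8 mm high; below it the wall tapers from 60 mm to 49 mm (28 mm above the base), then a foot of 41 mm down to the base. The point is its centre, on the axis 35 mm above the base; z is its axis, up
- cup_middle_center (a point): middle cup, same as the top one; centre point likewise. Each cup stands on the inner floor of the one below, 28 mm higher, with 1-2 mm of play: only the top 28 mm of the top cup (rim band included) shows above the middle cup's rim, and fingers reaching lower than that squeeze both
- cup_bottom_center (a point): bottom cup, same as the others, standing loose on the bench; centre point likewise, 35 mm above its base
- cup_top: the top cup again; origin at the centre of its underside
- balance: compact bench balance that does not move: white box 96 mm deep (x) by 104 mm wide (y) by 34 mm high on four short feet, steel pan at the back, grey display and an orange round key at the front (robot) side. Origin on the bench under its centre; x points away from the robot (turned up to 0.35 rad), z up. It and the stack stand side by side, either one on the left
- pan (a point): centre of the top face of the balance's flat round pan, 66 mm diameter, 39 mm above the bench; it does not move down under load
- key (a joint): the orange key: 0 = up, 0.004 m = fully down; it springs back when let go. Fully down takes about 4 N
- key_top (a point): centre of the flat top of the orange key, 19 mm diameter, 40 mm above the bench and 6 mm above the balance's case when up; it is pressed straight down by 4 mm
- paper_holder: fixed obstacle to the right: paper roll 90 mm across standing on a wire foot 170 mm across, roll top 227 mm and carrying loop 317 mm above the bench; origin at its underside, on its axis. Come to the stack and balance from the robot's side or from above
- pipette_stand: fixed obstacle behind the stack and balance: round stand about 160 mm across full of upright pipettes, about 0.4 m tall; origin at its underside, on its axis
- pipette_bulb: red rubber pipette bulb, 54 mm across and 83 mm high, bystander; origin at its underside, z up
- marker_blue: blue marker pen lying flat, 110 mm long, 16 mm thick, bystander; origin at its underside
- white_dish: shallow white dish, 66 mm across, 18 mm high, bystander; origin at its underside
- sample_bottle: white plastic bottle with ribbed cap, 50 mm across, 90 mm high, bystander; origin at its underside
Things that resemble listed ones, but are neither listed nor needed, are in the scene too. What is shaped like the cup_top but pink is not meant. Leave any blue look-alike of the part that bears cup_bottom_center alone.

How it is judged (in metres and radians):
On the way, in this order (a step that is already met when the one before it is completed fails the run):
1. the orange key is pressed fully down, the cups still all in the stack (value of joint key above 0.003 m and z of cup_top_center in the frame of cup_middle_center below 0.04 m), for 0.05 s.
2. the key is let go and the top cup is lifted clear out of the stack, alone (z of cup_top_center in the frame of cup_middle_center above 0.07 m and value of joint key below 0.001 m and height (world z) of cup_middle_center between 0.055 and 0.071 m and angle between each of cup_middle_center, cup_bottom_center's own z axis and vertical below 0.12 rad and height (world z) of cup_bottom_center below 0.043 m and horizontal distance between cup_middle_center and cup_bottom_center below 0.01 m and distance of cup_bottom_center from where it was at the start of the episode below 0.04 m), for 0.05 s.
3. the cup stands upright and released in the middle of the pan (horizontal distance between cup_top_center and pan below 0.015 m and height (world z) of cup_top_center between 0.064 and 0.084 m and angle between cup_top_center's own z axis and vertical below 0.12 rad and linear speed of cup_top below 0.03 m/s and contact force between cup_top and the fingers below 0.05 N), for 0.2 s.
At the end, for the whole second after the job is handed in: The top cup stands upright (within 0.12 rad), released and at rest, within 15 mm of the middle of the pan; the key is up; the other two cups are upright, nested (axes within 10 mm, middle cup raised under 8 mm) and within 40 mm of where they stood (all of step 3 and height (world z) of cup_middle_center between 0.055 and 0.071 m and angle between each of cup_middle_center, cup_bottom_center's own z axis and vertical below 0.12 rad and height (world z) of cup_bottom_center below 0.043 m and horizontal distance between cup_middle_center and cup_bottom_center below 0.01 m and distance of cup_bottom_center from where it was at the start of the episode below 0.04 m and value of joint key below 0.001 m); the robot touches nothing.
It fails at once if the middle cup is dragged up with the top one (by more than 12 mm) (height (world z) of cup_middle_center above 0.075 m).
It fails at once if the stack is knocked over (angle between any of cup_middle_center, cup_bottom_center's own z axis and vertical above 0.4 rad).
It fails at once if the cup is dropped onto the pan (reaches it faster than 0.6 m/s) (horizontal distance between cup_top_center and pan below 0.04 m and height (world z) of cup_top_center below 0.12 m and linear speed of cup_top above 0.6 m/s).
It fails at once if a bystander is knocked about (moved by more than 40 mm) (distance of any of pipette_bulb, marker_blue, white_dish, sample_bottle from where it was at the start of the episode above 0.04 m).
It also fails if it takes over 43 s, if anything falls off the work surface, if the arm or the gripper's body presses on something with over 40 N, if the wrist force passes 120 N, or if a joint passes its speed limit or range.

## Working session

There is one attempt and no reset: what is moved stays moved. The work goes in short steps, Python scripts to look and compute and a tool call to move; the robot and the scene stay as the last step left them, time stands still between calls to the robot, and variables do not carry over. Pictures are saved under pics/ and viewed, and the job is handed in when it is done.

Besides the shell and the picture viewer there is one more tool, called after "Emit:" by a JSON object that holds its "api" and its "payload". apply_moves: Moves the arm, as the interface text tells. Its arguments: {"type":"object","properties":{"commands":{"type":"array","items":{"type":"object","properties":{"translation":{"type":"array","items":{"type":"number"}},"yaw":{"type":"number"}}}},"claw":{"type":"number"},"newtons":{"type":"number"}},"required":["commands"]}

```bash
mkdir -p pics
cat > h.py <<'E'
import numpy as np, cv2
from plant import manip
def grab(n,tag):
    f=manip.grab_frame(n); cv2.imwrite(f'pics/{tag}.png',f['image']); np.savez(f'/tmp/{tag}.npz',**f); return f
def load(tag): return dict(np.load(f'/tmp/{tag}.npz'))
def pts(f):
    z=f['range_z'].astype(float); v,u=np.mgrid[:z.shape[0],:z.shape[1]]
    P=np.stack([(u-f['cx'])/f['fx']*z,(v-f['cy'])/f['fy']*z,z],-1)
    R=cv2.Rodrigues(np.array(f['rvec'],float))[0]; t=np.array(f['tvec'],float).ravel()
    return (P-t)@R
E
python3 - <<'E'
from h import *
for n in ("scene","top"): 
    f=grab(n,n+'0'); print(n,f['fx'],f['rvec'],f['tvec'])
print(manip.get_obs())
E
```

```text
scene 441.88669174526257 [ 1.01151816 -2.3241439   1.14442566] [314.62607355 375.22180339 777.0624169 ]
top 461.60973230939794 [ 2.16072499 -2.16535755  0.0981327 ] [ -94.45950013  599.99645415 1413.31543331]
{'time_s': 0.1, 'joint_positions': array([ 1.28009234,  0.32174572, -0.07010227,  1.45155358,  0.02258217,
        1.37081684, -0.05689377]), 'joint_velocities': array([ 0.00033058, -0.00038219, -0.00075821, -0.00283401, -0.00189089,
        0.00142235, -0.00080964]), 'effort': array([ 4.98595437e-04, -4.94877505e+01, -3.83684635e-01, -3.15209091e+01,
        1.30141558e-02,  7.42766453e-03, -1.96019107e-05]), 'tool_pos': array([ 194.89302128, -619.58236092,  230.33476841]), 'orientation': array([-1.52968059,  1.56905982,  1.91676323]), 'contact_force': array([ 0.23362669,  0.01503892, -0.35677772]), 'ft_torque': array([-0.00057023,  0.02109754,  0.02103367]), 'gripper_width': 85.55425785051659}
```

View pics/scene0.png

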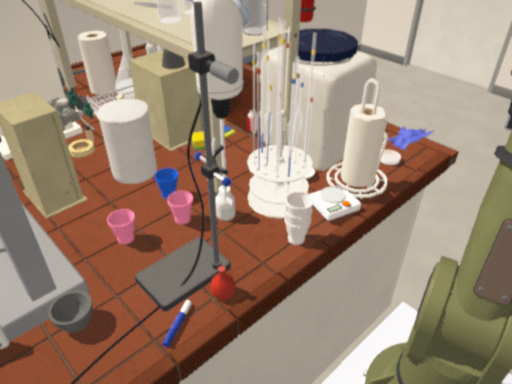

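View pics/top0.png

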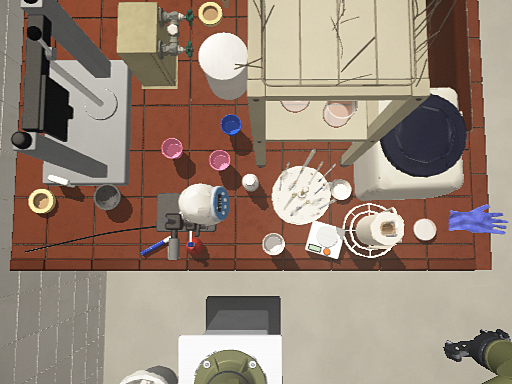

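The scene view shows the stack at about (298,215), the balance at (337,203) and the paper roll at (365,150). In the top view the stack is at (273,244) and the balance at (325,240). Next I'll measure from depth.

Run:
```python
from h import *
f=load('top0');P=pts(f)
for n,(u,v) in dict(stack=(273,244),bal=(315,250),pan=(327,238),paper=(385,230),pip=(300,190),bulb=(194,243),marker=(155,246),bottle=(250,182),edge=(290,268)).items():
    print(n,np.round(P[v,u]))
m=(P[...,2]>25)&(P[...,2]<60)&(P[...,0]>330)&(P[...,0]<650)
im=f['image'][195:275,225:425]; cv2.imwrite('pics/c1.png',cv2.resize(im,None,fx=4,fy=4,interpolation=cv2.INTER_CUBIC))
f=load('scene0'); im=f['image'][170:260,270:400]; cv2.imwrite('pics/c2.png',cv2.resize(im,None,fx=6,fy=6,interpolation=cv2.INTER_CUBIC))
```

```text
stack [ 434. -134.   87.]
bal [ 415. -264.   29.]
pan [ 452. -300.   43.]
paper [ 474. -453.  141.]
pip [ 591. -213.  123.]
bulb [439.  70. 283.]
marker [428. 233.  19.]
bottle [619. -66.  93.]
edge [ 359. -188.   10.]
```

View pics/c1.png

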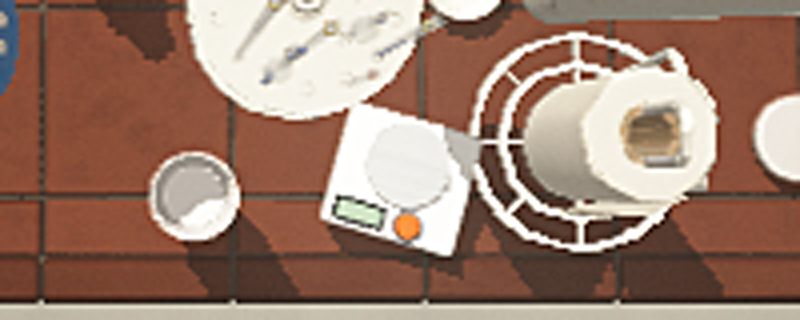

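View pics/c2.png

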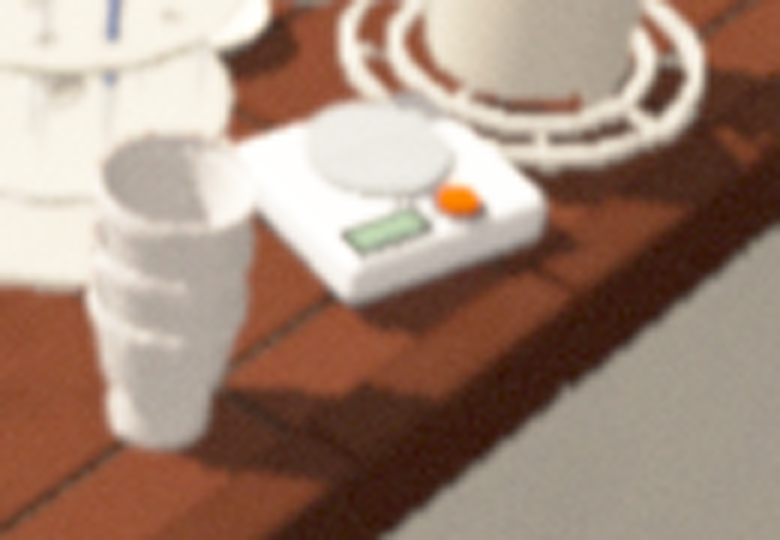

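```bash
cat >> h.py <<'E'
def ray(f,u,v,z):
    R=cv2.Rodrigues(np.array(f['rvec'],float))[0]; t=np.array(f['tvec'],float).ravel()
    c=-R.T@t; d=R.T@np.array([(u-f['cx'])/f['fx'],(v-f['cy'])/f['fy'],1]); return c+d*(z-c[2])/d[2]
E
python3 - <<'E'
from h import *
f=load('top0')
g=lambda x,y:((x+.5)/4-.5+225,(y+.5)/4-.5+195)
for n,x,y,z in [('stack',194,197,126),('pan',408,165,39),('key',407,227,40),('c1',348,103,34),('c2',478,137,34),('c3',450,258,34),('c4',320,217,34),('paper',670,135,227),('foot',578,143,5)]:
    print(n,np.round(ray(f,*g(x,y),z),1))
f=load('scene0'); g=lambda x,y:((x+.5)/6-.5+270,(y+.5)/6-.5+170)
for n,x,y,z in [('stack',179,185,126),('pan',381,150,39),('key',460,200,40)]:
    print(n,np.round(ray(f,*g(x,y),z),1))
E
```

```text
stack [ 435.  -133.8  126. ]
pan [ 458.1 -299.6   39. ]
key [ 410.9 -297.9   40. ]
c1 [ 505.9 -254.7   34. ]
c2 [ 479.5 -354.5   34. ]
c3 [ 387.1 -331.2   34. ]
c4 [ 418.4 -232.1   34. ]
paper [ 476.9 -449.7  227. ]
foot [ 475.2 -437.8    5. ]
stack [ 432.9 -131.1  126. ]
pan [ 456.3 -299.    39. ]
key [ 410.1 -295.3   40. ]
```

```bash
cat >> h.py <<'E'
from scipy.spatial.transform import Rotation as Ro
def st():
    o=manip.get_obs(); R=Ro.from_euler('xyz',o['orientation']).as_matrix(); return o,R
def togo(p,yawdir=None):
    o,R=st(); d=np.array(p)-o['tool_pos']; print('t',o['time_s'],'pos',np.round(o['tool_pos'],1),'F',np.round(o['contact_force'],1),'w',round(o['gripper_width'],1))
    print('R',np.round(R,3).tolist(),'tool-frame delta m',np.round(R.T@d/1000,4))
E
python3 - <<'E'
from h import *
togo([250,-400,230]); togo([405,-298,80])
a=-0.25; y=np.array([-np.sin(a),np.cos(a),0]); o,R=st(); 
for s in(1,-1): 
    v=R.T@(s*y); print('yaw deg',np.degrees(np.arctan2(v[2],v[1])))
E
```

```text
t 0.1 pos [ 194.9 -619.6  230.3] F [ 0.2  0.  -0.4] w 85.6
R [[-0.001, 0.3, -0.954], [0.002, -0.954, -0.3], [-1.0, -0.002, 0.0]] tool-frame delta m [ 0.0007 -0.1929 -0.1185]
t 0.1 pos [ 194.9 -619.6  230.3] F [ 0.2  0.  -0.4] w 85.6
R [[-0.001, 0.3, -0.954], [0.002, -0.954, -0.3], [-1.0, -0.002, 0.0]] tool-frame delta m [ 0.1507 -0.2434 -0.297 ]
yaw deg -148.20932951107244
yaw deg 31.790670488927546
```

Emit:
{"api": "apply_moves", "payload": {"commands": [{"translation": [0, -0.024, -0.015]}, {"translation": [0, -0.024, -0.015]}, {"translation": [0, -0.024, -0.015]}, {"translation": [0, -0.024, -0.015]}, {"translation": [0, -0.024, -0.015]}, {"translation": [0, -0.024, -0.015]}, {"translation": [0, -0.024, -0.015]}, {"translation": [0, -0.024, -0.015]}], "claw": 0, "newtons": 30}}

```text
validation failed for argument at $.co...
```

Emit:
{"api": "apply_moves", "payload": {"commands": [{"translation": [0, 0, 0], "yaw": 7}, {"translation": [0, 0, 0], "yaw": 7}, {"translation": [0, 0, 0], "yaw": 7}, {"translation": [0, 0, 0], "yaw": 7}, {"translation": [0, 0, 0], "yaw": 3.8}]}}

```text
time_s: 0.52
tool_pos: [194.9, -619.7, 230.6]
orientation: [-0.912, 1.57, 1.974]
contact_force: [0.0, 0.2, -0.3]
gripper_width: 85.8
```

Run:
```python
from h import *
togo([405,-297,150]);togo([405,-297,40])
print(st()[0]['joint_positions'])
```

```text
t 0.5167 pos [ 194.9 -619.7  230.6] F [ 0.   0.2 -0.3] w 85.8
R [[-0.0, -0.253, -0.967], [0.001, -0.967, 0.253], [-1.0, -0.001, 0.001]] tool-frame delta m [ 0.0809 -0.3653 -0.1216]
t 0.5167 pos [ 194.9 -619.7  230.6] F [ 0.   0.2 -0.3] w 85.8
R [[-0.0, -0.253, -0.967], [0.001, -0.967, 0.253], [-1.0, -0.001, 0.001]] tool-frame delta m [ 0.1909 -0.3652 -0.1217]
[ 1.22315321e+00  3.19413179e-01  2.57322213e-03  1.45364468e+00
 -7.55380410e-04  1.36971181e+00 -6.00960631e-01]
```

Emit:
{"api": "apply_moves", "payload": {"commands": [{"translation": [0, -0.028, 0], "yaw": 0}, {"translation": [0, -0.028, 0], "yaw": 0}, {"translation": [0, -0.028, 0], "yaw": 0}, {"translation": [0, -0.028, 0], "yaw": 0}, {"translation": [0, -0.028, 0], "yaw": 0}, {"translation": [0, -0.028, 0], "yaw": 0}, {"translation": [0, -0.028, 0], "yaw": 0}, {"translation": [0, -0.028, 0], "yaw": 0}], "claw": 0, "newtons": 30}}

```text
time_s: 1.18
tool_pos: [250.5, -401.4, 230.8]
orientation: [-0.502, 1.57, 2.39]
contact_force: [0.2, -0.5, 0.4]
gripper_width: -0.2
```

Run:
```python
from h import *
togo([405,-297,100])
print(st()[0]['joint_positions'])
```

```text
t 1.1833 pos [ 250.5 -401.4  230.8] F [ 0.2 -0.5  0.4] w -0.2
R [[-0.001, -0.248, -0.969], [0.001, -0.969, 0.248], [-1.0, -0.0, 0.001]] tool-frame delta m [ 0.1308 -0.1394 -0.1239]
[ 1.08151504 -0.04894884 -0.12057763  1.86755683 -0.00590816  1.3233743
 -0.85848096]
```

Emit:
{"api": "apply_moves", "payload": {"commands": [{"translation": [0.015, -0.0174, -0.0155], "yaw": 0}, {"translation": [0.015, -0.0174, -0.0155], "yaw": 0}, {"translation": [0.015, -0.0174, -0.0155], "yaw": 0}, {"translation": [0.015, -0.0174, -0.0155], "yaw": 0}, {"translation": [0.015, -0.0174, -0.0155], "yaw": 0}, {"translation": [0.015, -0.0174, -0.0155], "yaw": 0}, {"translation": [0.015, -0.0174, -0.0155], "yaw": 0}, {"translation": [0.015, -0.0174, -0.0155], "yaw": 0}]}}

```text
time_s: 1.85
tool_pos: [405.6, -298.0, 110.3]
orientation: [-0.083, 1.57, 2.809]
contact_force: [0.1, -0.1, -0.1]
gripper_width: -0.1
```

Run:
```python
from h import *
togo([405,-297,40])
f=grab('wrist','w1'); print(f['rvec'],f['tvec'],f['fx']); grab('scene','s1')
im=load('s1')['image'][150:260,250:400]; cv2.imwrite('pics/s1c.png',cv2.resize(im,None,fx=5,fy=5,interpolation=cv2.INTER_CUBIC))
```

```text
t 1.85 pos [ 405.6 -298.   110.3] F [ 0.1 -0.1 -0.1] w -0.1
R [[-0.0, -0.248, -0.969], [0.0, -0.969, 0.248], [-1.0, -0.0, 0.0]] tool-frame delta m [ 0.0703 -0.0008  0.0008]
[-1.80999625  2.33003424  0.33111905] [-189.15666186  445.04277132  392.93938342] 291.44410980679004
```

View pics/w1.png

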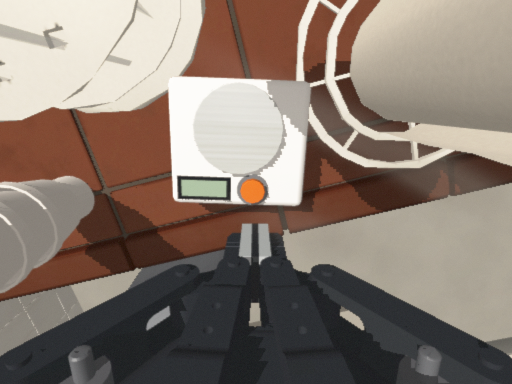

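View pics/s1c.png

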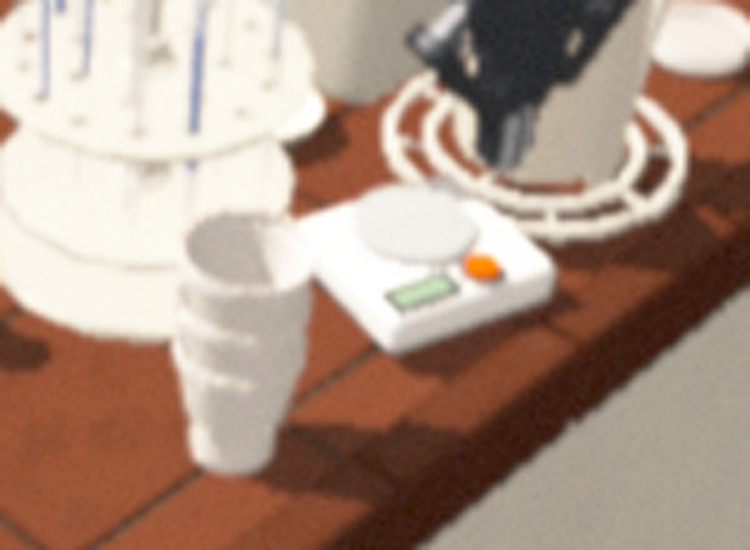

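The wrist view shows the balance square to the tool, with the key at (252,190), the pan at (239,129) and the closed fingers at (255,240). I'll cross-check both positions from this frame.

Run:
```python
from h import *
f=load('w1')
for n,u,v,z in [('key',252,190,40),('pan',239,129.5,39)]:
    print(n,np.round(ray(f,u,v,z),1))
P=pts(f); m=(P[...,2]>110)&(P[...,2]<140)
v,u=np.where((abs(P[...,0]-435)<45)&(abs(P[...,1]+133)<45)&(abs(P[...,2]-126)<4)); print(len(u))
Q=P[v,u]; print(Q.min(0),Q.max(0))
x,y=ray(f,252,190,40)[:2]; 
togo([x+.0-3*.969,y+3*.248,40])
```

```text
key [ 411.3 -298.1   40. ]
pan [ 457.7 -300.4   39. ]
0Traceback (most recent call last):
  File "<stdin>", line 7, in <module>
    return umr_minimum(a, axis, None, out, keepdims, initial, where)
ValueError: zero-size array to reduction operation minimum which has no identity
```

Emit:
{"api": "apply_moves", "payload": {"commands": [{"translation": [0.02, -0.0015, -0.002], "yaw": 0}, {"translation": [0.02, 0, 0], "yaw": 0}, {"translation": [0.02, 0, 0], "yaw": 0}, {"translation": [0.008, 0, 0], "yaw": 0}]}}

```text
time_s: 2.28
tool_pos: [405.3, -297.4, 40.9]
orientation: [-0.291, 1.567, 2.6]
contact_force: [-1.5, -0.6, 0.1]
gripper_width: -0.2
```

Emit:
{"api": "apply_moves", "payload": {"commands": [{"translation": [0.002, 0, 0], "yaw": 0}, {"translation": [0.002, 0, 0], "yaw": 0}, {"translation": [0, 0, 0], "yaw": 0}]}}

```text
time_s: 2.53
tool_pos: [407.5, -298.5, 40.1]
orientation: [2.354, 1.57, -1.038]
contact_force: [-0.6, 0.5, 0.7]
gripper_width: 0.2
```

Emit:
{"api": "apply_moves", "payload": {"commands": [{"translation": [0.002, 0, 0], "yaw": 0}, {"translation": [0, 0, 0], "yaw": 0}]}}

```text
time_s: 2.7
tool_pos: [408.1, -298.7, 38.3]
orientation: [2.598, 1.568, -0.794]
contact_force: [-0.3, -1.1, 2.5]
gripper_width: -0.1
```

Emit:
{"api": "apply_moves", "payload": {"commands": [{"translation": [0.0015, 0, 0], "yaw": 0}, {"translation": [0, 0, 0], "yaw": 0}]}}

```text
time_s: 2.87
tool_pos: [408.2, -298.7, 36.6]
orientation: [2.609, 1.568, -0.783]
contact_force: [-0.0, -0.0, 3.6]
gripper_width: 0.1
```

Emit:
{"api": "apply_moves", "payload": {"commands": [{"translation": [0.0015, 0, 0], "yaw": 0}, {"translation": [0, 0, 0], "yaw": 0}, {"translation": [0, 0, 0], "yaw": 0}]}}

```text
time_s: 3.12
tool_pos: [408.2, -298.8, 36.0]
orientation: [2.438, 1.569, -0.954]
contact_force: [-2.9, 0.7, 10.9]
gripper_width: -0.1
```

Emit:
{"api": "apply_moves", "payload": {"commands": [{"translation": [-0.005, 0, 0], "yaw": 0}, {"translation": [-0.02, 0, 0], "yaw": 0}, {"translation": [-0.03, 0, 0], "yaw": 0}, {"translation": [-0.03, 0, 0], "yaw": 0}, {"translation": [-0.03, 0, 0], "yaw": 0}, {"translation": [-0.03, 0, 0], "yaw": 0}, {"translation": [0, 0, 0], "yaw": 0}], "claw": 0.08}}

```text
time_s: 3.7
tool_pos: [410.5, -299.6, 185.4]
orientation: [2.726, 1.56, -0.665]
contact_force: [-0.0, -0.1, 1.0]
gripper_width: 80.0
```

Run:
```python
from h import *
togo([434.5,-133,180]); grab('top','t2'); 
im=load('t2')['image'][195:275,225:425]; cv2.imwrite('pics/t2c.png',cv2.resize(im,None,fx=4,fy=4,interpolation=cv2.INTER_CUBIC))
```

```text
t 3.7 pos [ 410.5 -299.6  185.4] F [-0.  -0.1  1. ] w 80.0
R [[0.008, -0.247, -0.969], [-0.006, -0.969, 0.247], [-1.0, 0.004, -0.009]] tool-frame delta m [ 0.0045 -0.1674  0.018 ]
```

View pics/t2c.png

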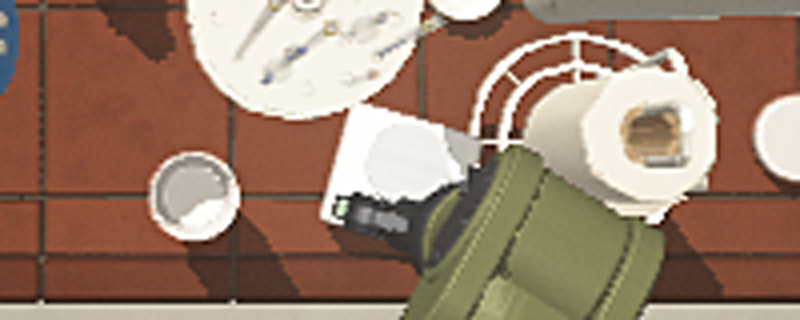

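Emit:
{"api": "apply_moves", "payload": {"commands": [{"translation": [0, -0.021, 0.002], "yaw": 0}, {"translation": [0, -0.021, 0.002], "yaw": 0}, {"translation": [0, -0.021, 0.002], "yaw": 0}, {"translation": [0, -0.021, 0.002], "yaw": 0}, {"translation": [0, -0.021, 0.002], "yaw": 0}, {"translation": [0, -0.021, 0.002], "yaw": 0}, {"translation": [0, -0.021, 0.002], "yaw": 0}, {"translation": [0, -0.021, 0.002], "yaw": 0}]}}

```text
time_s: 4.42
tool_pos: [432.6, -129.7, 177.7]
orientation: [-0.179, 1.568, 2.713]
contact_force: [0.4, -0.1, 0.2]
gripper_width: 80.1
```

Run:
```python
from h import *
togo([434.5,-133,180]); f=grab('wrist','w2'); togo([434.5,-133,180])
```

```text
t 4.4167 pos [ 432.6 -129.7  177.7] F [ 0.4 -0.1  0.2] w 80.1
R [[-0.002, -0.248, -0.969], [0.001, -0.969, 0.248], [-1.0, -0.0, 0.003]] tool-frame delta m [-0.0023  0.0027 -0.0026]
t 4.4667 pos [ 433.6 -124.9  177.8] F [-0.1  4.6  0.1] w 79.7
R [[-0.002, -0.242, -0.97], [0.003, -0.97, 0.242], [-1.0, -0.003, 0.003]] tool-frame delta m [-0.0022  0.0076 -0.0029]
```

View pics/w2.png

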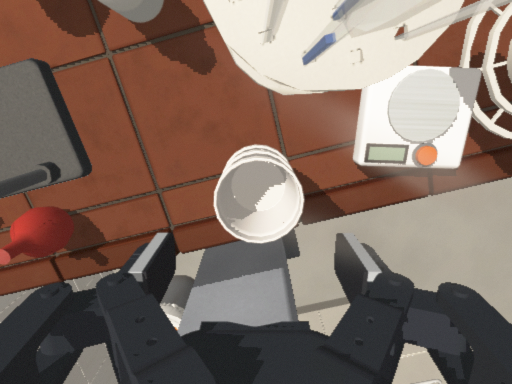

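Emit:
{"api": "apply_moves", "payload": {"commands": [{"translation": [0, 0, 0], "yaw": 0}, {"translation": [0, 0, 0], "yaw": 0}, {"translation": [0, 0, 0], "yaw": 0}], "claw": 0.078}}

```text
time_s: 4.72
tool_pos: [432.9, -132.0, 178.5]
orientation: [0.057, 1.569, 2.947]
contact_force: [-0.2, 0.3, -0.1]
gripper_width: 78.2
```

Run:
```python
from h import *
togo([434.5,-133,180]); f=grab('wrist','w3'); togo([434.5,-133,180])
im=f['image'][130:260,180:330]; cv2.imwrite('pics/w3c.png',cv2.resize(im,None,fx=4,fy=4,interpolation=cv2.INTER_CUBIC))
```

```text
t 4.7167 pos [ 432.9 -132.   178.5] F [-0.2  0.3 -0.1] w 78.2
R [[-0.001, -0.249, -0.969], [0.0, -0.969, 0.249], [-1.0, 0.0, 0.001]] tool-frame delta m [-0.0015  0.0006 -0.0018]
t 4.7667 pos [ 433.  -132.1  178.7] F [-0.1  0.  -0.1] w 78.1
R [[-0.001, -0.249, -0.968], [0.0, -0.968, 0.249], [-1.0, -0.0, 0.001]] tool-frame delta m [-0.0013  0.0005 -0.0017]
```

View pics/w3c.png

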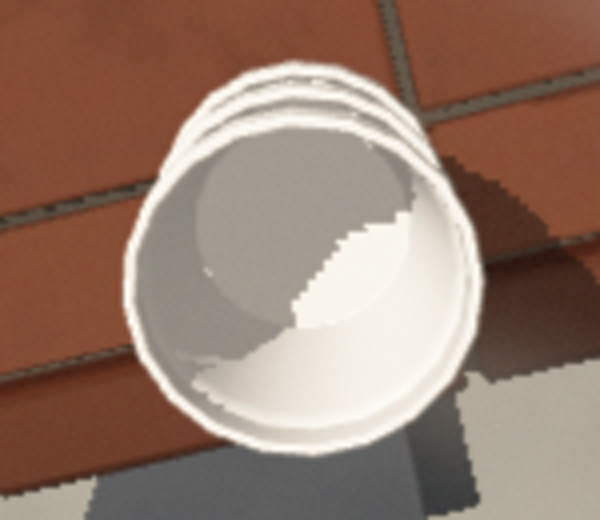

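Run:
```python
from h import *
f=load('w3'); g=lambda x,y:((x+.5)/4-.5+180,(y+.5)/4-.5+130)
Q=np.array([ray(f,*g(x,y),z) for x,y,z in [(124,284,126),(484,284,126),(304,113,126),(304,455,126)]])
print(np.round(Q,1),Q.mean(0),np.linalg.norm(Q[0]-Q[1]),np.linalg.norm(Q[2]-Q[3]))
togo(list(Q.mean(0)[:2])+[95])
P=pts(f); print(P[250:262:4,345],P[270,350],P[240:300:10,150])
```

```text
[[ 443.3 -103.3  126. ]
 [ 427.4 -165.1  126. ]
 [ 465.1 -141.8  126. ]
 [ 403.  -125.9  126. ]] [ 434.68749313 -134.00220314  126.        ] 63.77282564639865 64.1174679433944
t 4.7667 pos [ 433.  -132.1  178.7] F [-0.1  0.  -0.1] w 78.1
R [[-0.001, -0.249, -0.968], [0.0, -0.968, 0.249], [-1.0, -0.0, 0.001]] tool-frame delta m [ 0.0837  0.0014 -0.0022]
[[ 431.4964632  -172.72405385  208.36313743]
 [ 430.30285016 -172.1835536   209.50128848]
 [ 428.01332467 -171.9817666   208.90755303]] [ 426.6704886  -171.67131569  216.09837942] [[379.86613125   7.99436505   9.53044219]
 [453.99077339 -93.1286763  212.07846313]
 [453.30066408 -95.79676922 220.07518288]
 [451.69594996 -97.06789194 225.16411932]
 [448.34533445 -96.31863086 226.47185828]
 [444.29998228 -94.87424852 226.57295149]]
```

Run:
```python
from h import *
f=load('w3'); P=pts(f)
im=f['image'][215:320,110:410]; 
cv2.imwrite('pics/w3d.png',cv2.resize(im,None,fx=2.6,fy=2.6,interpolation=cv2.INTER_CUBIC))
M=(P[...,2]>150)&(abs(P[...,1]+132)<60)&(f['range_z']>0)
for lo,hi in((60,250),(270,500)):
    z=P[:,lo:hi,2][M[:,lo:hi]]; print(np.percentile(z,[0,1,2,5,10]))
for v in range(232,300,6): print(v,np.round(P[v,340:375:5,2]))
```

```text
[188.2657288  195.48774354 198.90452825 207.67867059 219.43208767]
[150.16123121 167.75426622 179.88857442 197.18444912 212.01299488]
232 [ 194.  194. -897. -903. -894. -902. -905.]
238 [ 200.  200.  201. -900. -903. -903. -904.]
244 [ 201.  206.  205.  206.  199. -901. -901.]
250 [201. 208. 212. 211. 211. 204. 203.]
256 [202. 209. 215. 217. 216. 217. 209.]
262 [203. 210. 216. 220. 220. 221. 221.]
268 [204. 210. 217. 221. 225. 224. 225.]
274 [205. 211. 218. 223. 227. 227. 226.]
280 [206. 212. 217. 224. 228. 227. 234.]
286 [207. 214. 218. 224. 227. 229. 239.]
292 [-895.  214.  219.  224.  227.  242.  241.]
298 [-891.  214.  220.  250.  251.  251.  250.]
```

View pics/w3d.png

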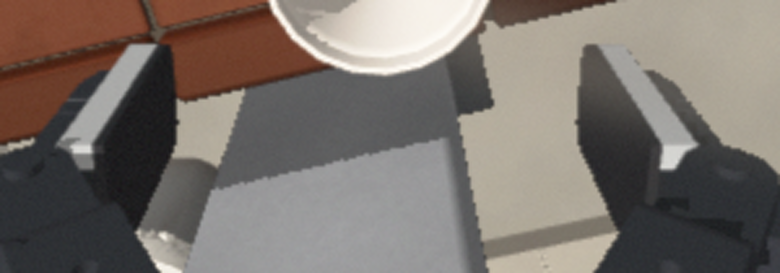

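Emit:
{"api": "apply_moves", "payload": {"commands": [{"translation": [0, 0.0014, -0.0022], "yaw": 0}, {"translation": [0.02, 0, 0], "yaw": 0}, {"translation": [0.02, 0, 0], "yaw": 0}, {"translation": [0.015, 0, 0], "yaw": 0}, {"translation": [0.01, 0, 0], "yaw": 0}, {"translation": [0.007, 0, 0], "yaw": 0}, {"translation": [0.005, 0, 0], "yaw": 0}, {"translation": [0, 0, 0], "yaw": 0}]}}

```text
time_s: 5.43
tool_pos: [435.0, -133.2, 101.7]
orientation: [-0.217, 1.57, 2.674]
contact_force: [-0.4, -0.2, -0.2]
gripper_width: 77.8
```

Emit:
{"api": "apply_moves", "payload": {"commands": [{"translation": [0, 0, 0], "yaw": 0}, {"translation": [0, 0, 0], "yaw": 0}]}}

```text
time_s: 5.6
tool_pos: [435.9, -133.3, 103.1]
orientation: [2.946, 1.569, -0.446]
contact_force: [0.0, -0.5, 0.2]
gripper_width: 78.0
```

Run:
```python
from h import *
togo([434.7,-134,96]); f=grab('wrist','w4'); f=grab('scene','s4')
im=f['image'][150:260,250:400]; cv2.imwrite('pics/s4c.png',cv2.resize(im,None,fx=5,fy=5,interpolation=cv2.INTER_CUBIC))
```

```text
t 5.6 pos [ 435.9 -133.3  103.1] F [ 0.  -0.5  0.2] w 78.0
R [[0.001, -0.248, -0.969], [-0.001, -0.969, 0.248], [-1.0, 0.0, -0.001]] tool-frame delta m [0.0071 0.0009 0.0011]
```

View pics/w4.png

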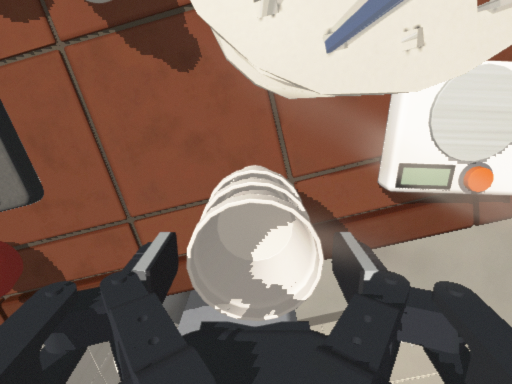

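View pics/s4c.png

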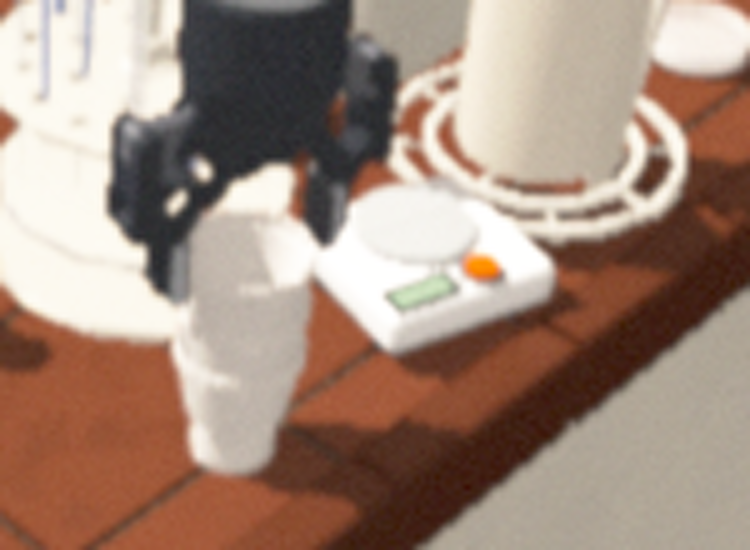

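Run:
```python
from h import *
f=load('s4'); c=np.array([435.9,-133.3,0]); y=np.array([-.248,-.969,0]); K=np.array([[f['fx'],0,f['cx']],[0,f['fy'],f['cy']],[0,0,1]],float)
for s in(-44,44):
  for z in(103,108,113):
    p=cv2.projectPoints((c+s*y+[0,0,z]).reshape(1,3),f['rvec'],f['tvec'],K,None)[0].ravel(); print(s,z,(p-[250,150])*5+2)
f=load('w4');P=pts(f)
for lo,hi in((60,180),(335,500)):
    A=P[:,lo:hi];M=(A[...,2]>105)&(A[...,2]<150)&(np.linalg.norm(A[...,:2]-[435,-133],axis=-1)<65)&(np.linalg.norm(A[...,:2]-[435,-133],axis=-1)>34)
    print(np.round(np.percentile(A[M][:,2],[0,1,5,20]),1))
```

```text
-44 103 [164.86986361 316.47100756]
-44 108 [165.30899376 308.2530304 ]
-44 113 [165.75074573 299.98598788]
44 103 [321.3694564  258.64326738]
44 108 [322.24600466 250.51631081]
44 113 [323.12762173 242.34235849]
[113.4 115.  118.3 124.8]
[117.2 118.3 120.8 126.6]
```

Emit:
{"api": "apply_moves", "payload": {"commands": [{"translation": [0.004, 0.001, 0.001], "yaw": 0}, {"translation": [0.003, 0, 0], "yaw": 0}, {"translation": [0, 0, 0], "yaw": 0}, {"translation": [0, 0, 0], "yaw": 0}], "claw": 0.07}}

```text
time_s: 6.03
tool_pos: [433.8, -133.7, 95.0]
orientation: [-0.029, 1.57, 2.862]
contact_force: [-0.4, 0.4, 0.0]
gripper_width: 70.4
```

Run:
```python
from h import *
togo([434.7,-134,96]); f=grab('wrist','w5');P=pts(f)
for lo,hi in((60,180),(335,500)):
    A=P[:,lo:hi];r=np.linalg.norm(A[...,:2]-[435,-133],axis=-1);M=(A[...,2]>98)&(A[...,2]<150)&(r<65)&(r>34)
    print(np.round(np.percentile(A[M][:,2],[0,1,5,20]),1))
```

```text
t 6.0333 pos [ 433.8 -133.7   95. ] F [-0.4  0.4  0. ] w 70.4
R [[-0.001, -0.248, -0.969], [0.0, -0.969, 0.248], [-1.0, -0.0, 0.001]] tool-frame delta m [-0.001   0.     -0.0009]
[107.6 109.4 113.5 122.2]
[107.  110.7 115.7 126.3]
```

View pics/w5.png

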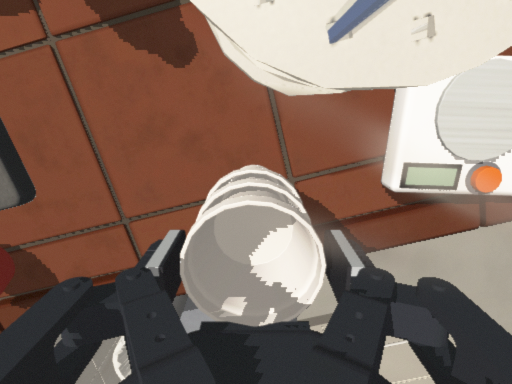

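Emit:
{"api": "apply_moves", "payload": {"commands": [{"translation": [0, 0, 0], "yaw": 0}, {"translation": [0, 0, 0], "yaw": 0}, {"translation": [0, 0, 0], "yaw": 0}, {"translation": [0, 0, 0], "yaw": 0}], "claw": 0.055, "newtons": 25}}

```text
time_s: 6.42
tool_pos: [434.4, -133.9, 95.6]
orientation: [2.831, 1.57, -0.561]
contact_force: [-0.1, 0.1, 2.0]
gripper_width: 62.2
```

Emit:
{"api": "apply_moves", "payload": {"commands": [{"translation": [-0.003, 0, 0], "yaw": 0}, {"translation": [-0.004, 0, 0], "yaw": 0}, {"translation": [-0.004, 0, 0], "yaw": 0}, {"translation": [0, 0, 0], "yaw": 0}]}}

```text
time_s: 6.75
tool_pos: [434.6, -134.0, 107.2]
orientation: [2.92, 1.569, -0.472]
contact_force: [-0.1, 0.2, 0.4]
gripper_width: 62.3
```

Run:
```python
from h import *
togo([434.7,-134,96]); f=grab('scene','s6')
im=f['image'][150:260,250:400]; cv2.imwrite('pics/s6c.png',cv2.resize(im,None,fx=5,fy=5,interpolation=cv2.INTER_CUBIC))
```

```text
t 6.75 pos [ 434.6 -134.   107.2] F [-0.1  0.2  0.4] w 62.3
R [[0.001, -0.248, -0.969], [-0.001, -0.969, 0.248], [-1.0, 0.0, -0.001]] tool-frame delta m [ 0.0112  0.     -0.0001]
```

View pics/s6c.png

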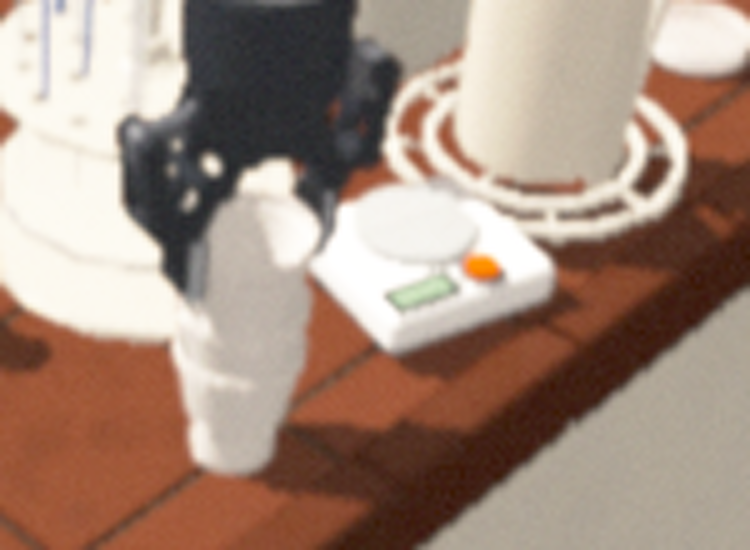

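Emit:
{"api": "apply_moves", "payload": {"commands": [{"translation": [-0.005, 0, 0], "yaw": 0}, {"translation": [-0.008, 0, 0], "yaw": 0}, {"translation": [-0.01, 0, 0], "yaw": 0}, {"translation": [-0.01, 0, 0], "yaw": 0}, {"translation": [-0.01, 0, 0], "yaw": 0}, {"translation": [-0.01, 0, 0], "yaw": 0}, {"translation": [-0.005, 0, 0], "yaw": 0}, {"translation": [0, 0, 0], "yaw": 0}]}}

```text
time_s: 7.47
tool_pos: [435.1, -134.2, 166.1]
orientation: [2.904, 1.568, -0.488]
contact_force: [-0.3, -1.1, -1.0]
gripper_width: 62.3
```

Run:
```python
from h import *
togo([434.7,-134,96]); f=grab('scene','s7')
im=f['image'][150:260,250:400]; cv2.imwrite('pics/s7c.png',cv2.resize(im,None,fx=5,fy=5,interpolation=cv2.INTER_CUBIC))
```

```text
t 7.4667 pos [ 435.1 -134.2  166.1] F [-0.3 -1.1 -1. ] w 62.3
R [[0.003, -0.248, -0.969], [-0.001, -0.969, 0.248], [-1.0, 0.001, -0.003]] tool-frame delta m [ 0.0701 -0.0001  0.0006]
```

View pics/s7c.png

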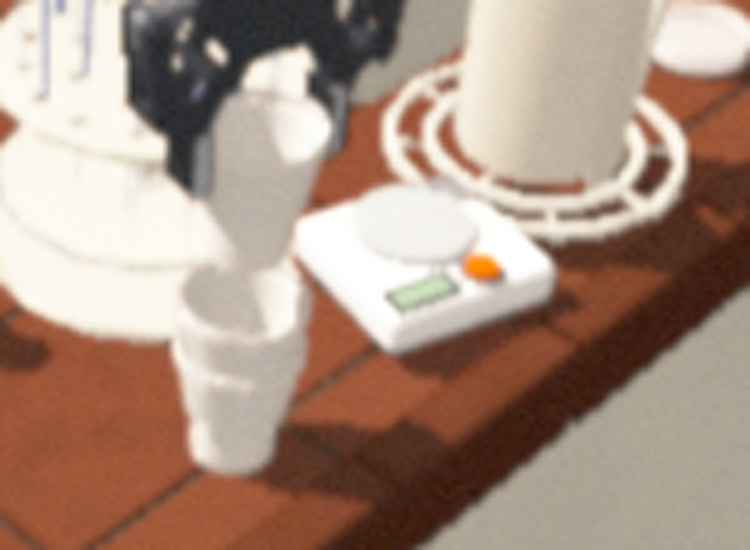

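Emit:
{"api": "apply_moves", "payload": {"commands": [{"translation": [-0.004, 0.006, -0.0025], "yaw": 0}, {"translation": [-0.004, 0.012, -0.005], "yaw": 0}, {"translation": [-0.002, 0.016, -0.0065], "yaw": 0}, {"translation": [0, 0.018, -0.007], "yaw": 0}, {"translation": [0, 0.018, -0.007], "yaw": 0}, {"translation": [0, 0.018, -0.007], "yaw": 0}, {"translation": [0, 0.018, -0.007], "yaw": 0}, {"translation": [0, 0.016, -0.007], "yaw": 0}]}}

```text
time_s: 8.18
tool_pos: [450.8, -267.0, 173.9]
orientation: [0.511, 1.57, -2.883]
contact_force: [0.3, 0.1, -0.2]
gripper_width: 62.3
```

Emit:
{"api": "apply_moves", "payload": {"commands": [{"translation": [0, 0.014, -0.006], "yaw": 0}, {"translation": [0, 0.011, -0.0045], "yaw": 0}, {"translation": [0, 0.006, -0.0025], "yaw": 0}, {"translation": [0, 0.002, -0.001], "yaw": 0}, {"translation": [0, 0, 0], "yaw": 0}, {"translation": [0, 0, 0], "yaw": 0}]}}

```text
time_s: 8.68
tool_pos: [457.0, -298.6, 174.3]
orientation: [-1.151, 1.57, 1.742]
contact_force: [0.3, 0.8, -0.8]
gripper_width: 62.7
```

Run:
```python
from h import *
togo([457.5,-300,78.5]); f=grab('scene','s8')
im=f['image'][110:240,260:420]; cv2.imwrite('pics/s8c.png',cv2.resize(im,None,fx=4.5,fy=4.5,interpolation=cv2.INTER_CUBIC))
grab('wrist','w8'); grab('top','t8'); print(st()[0]['joint_positions'])
im=load('t8')['image'][185:285,225:425]; cv2.imwrite('pics/t8c.png',cv2.resize(im,None,fx=4,fy=4,interpolation=cv2.INTER_CUBIC))
```

```text
t 8.6833 pos [ 457.  -298.6  174.3] F [ 0.3  0.8 -0.8] w 62.7
R [[-0.0, -0.246, -0.969], [0.001, -0.969, 0.246], [-1.0, -0.0, 0.0]] tool-frame delta m [ 0.0958  0.0012 -0.0009]
[ 0.84945642  0.15507679 -0.34910033  1.77707721  0.05637252  1.21905217
 -1.33478564]
```

View pics/s8c.png

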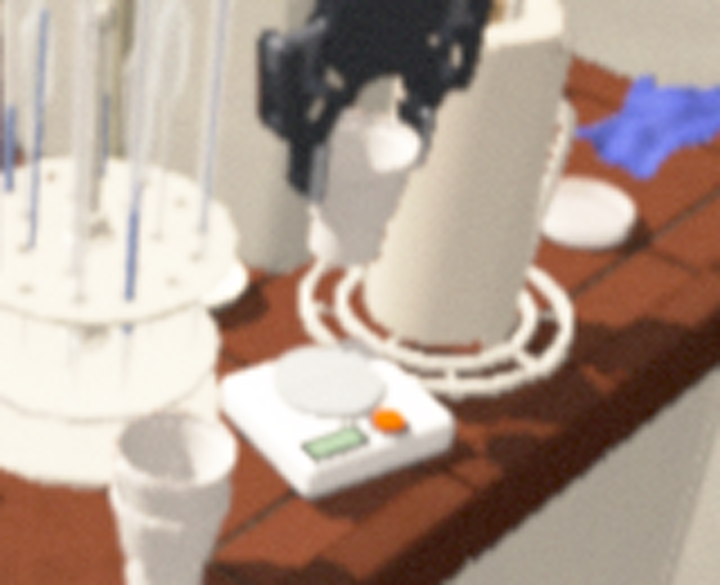

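View pics/w8.png

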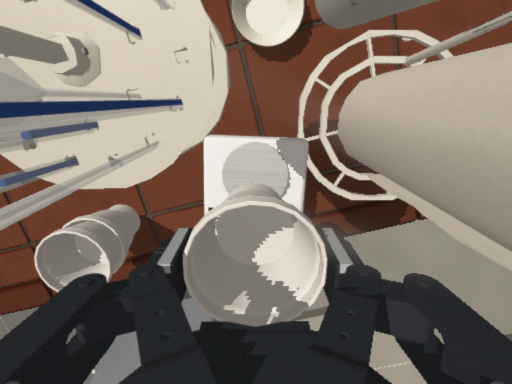

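View pics/t8c.png

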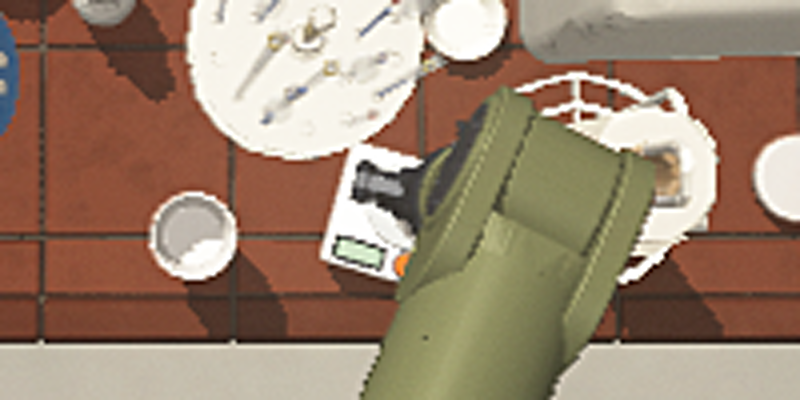

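Run:
```python
from h import *
f=load('t8');P=pts(f); R=cv2.Rodrigues(f['rvec'])[0];print('cam',-R.T@f['tvec'].ravel())
im=f['image'].astype(int); g=(im[...,1]>im[...,0]+20)&(P[...,2]>150)&(P[...,0]>330)
Q=P[g]
for z in range(150,560,40):
    q=Q[(Q[:,2]>=z)&(Q[:,2]<z+40)]
    if len(q)>3: print(z,len(q),'x',q[:,0].min().round(),q[:,0].max().round(),'y',q[:,1].min().round(),q[:,1].max().round())
q=Q[(Q[:,1]<-380)]; 
if len(q): print('y<-380:',len(q), q.min(0),q.max(0)); print(np.round(q[np.argsort(q[:,2])[:10]]))
r=np.linalg.norm(Q[:,:2]-[476,-442],axis=1); print('closest to paper axis',r.min(),Q[r.argmin()])
b=P[(P[...,2]>100)&(P[...,2]<330)&(np.linalg.norm(P[...,:2]-[476,-442],axis=-1)<70)&~g]
for z in range(100,330,30):
    q=b[(b[:,2]>=z)&(b[:,2]<z+30)]
    if len(q)>3: print('roll',z,len(q),q.min(0).round(),q.max(0).round())
```

```text
cam [ 451.89504157 -112.83239693 1466.09637398]
150 322 x 427.0 1080.0 y -452.0 287.0
190 371 x 425.0 1061.0 y -479.0 284.0
230 385 x 433.0 1081.0 y -478.0 286.0
270 2179 x 456.0 1093.0 y -607.0 287.0
310 40 x 479.0 797.0 y -613.0 -84.0
350 61 x 452.0 685.0 y -374.0 -87.0
390 3462 x 461.0 822.0 y -378.0 -93.0
430 102 x 533.0 764.0 y -373.0 -94.0
470 87 x 439.0 716.0 y -374.0 -105.0
510 175 x 412.0 707.0 y -374.0 -108.0
550 2197 x 340.0 707.0 y -374.0 -29.0
y<-380: 238 [ 424.90461321 -612.87634895  153.6658548 ] [ 844.72133166 -392.01904132  314.67000388]
[[ 429. -448.  154.]
 [ 429. -448.  164.]
 [ 513. -411.  166.]
 [ 518. -418.  171.]
 [ 429. -448.  177.]
 [ 509. -407.  182.]
 [ 520. -427.  183.]
 [ 429. -448.  184.]
 [ 427. -440.  185.]
 [ 515. -412.  185.]]
closest to paper axis 8.252831209494664 [ 470.2820986  -447.95103576  201.47804334]
roll 100 12 [ 515. -476.  101.] [ 536. -412.  127.]
roll 130 29 [ 429. -495.  134.] [ 539. -409.  159.]
roll 160 22 [ 426. -491.  160.] [ 535. -405.  188.]
roll 190 14 [ 427. -459.  193.] [ 519. -403.  217.]
roll 220 386 [ 425. -482.  221.] [ 521. -403.  249.]
roll 250 19 [ 456. -436.  251.] [ 498. -431.  279.]
roll 280 31 [ 456. -439.  282.] [ 497. -431.  309.]
roll 310 38 [ 459. -440.  311.] [ 491. -432.  320.]
```

Emit:
{"api": "apply_moves", "payload": {"commands": [{"translation": [0.006, 0.001, -0.001], "yaw": 0}, {"translation": [0.012, 0, 0], "yaw": 0}, {"translation": [0.014, 0, 0], "yaw": 0}, {"translation": [0.014, 0, 0], "yaw": 0}, {"translation": [0.012, 0, 0], "yaw": 0}, {"translation": [0.01, 0, 0], "yaw": 0}, {"translation": [0.006, 0, 0], "yaw": 0}, {"translation": [0, 0, 0], "yaw": 0}]}}

```text
time_s: 9.5
tool_pos: [456.5, -300.2, 98.4]
orientation: [-0.361, 1.568, 2.531]
contact_force: [-1.0, 0.2, -0.5]
gripper_width: 62.6
```

Run:
```python
from h import *
togo([457.5,-300,79]); f=grab('scene','s9')
im=f['image'][110:240,260:420]; cv2.imwrite('pics/s9c.png',cv2.resize(im,None,fx=4.5,fy=4.5,interpolation=cv2.INTER_CUBIC))
```

```text
t 9.5 pos [ 456.5 -300.2   98.4] F [-1.   0.2 -0.5] w 62.6
R [[-0.002, -0.247, -0.969], [0.002, -0.969, 0.247], [-1.0, -0.001, 0.003]] tool-frame delta m [ 0.0194 -0.0004 -0.001 ]
```

View pics/s9c.png

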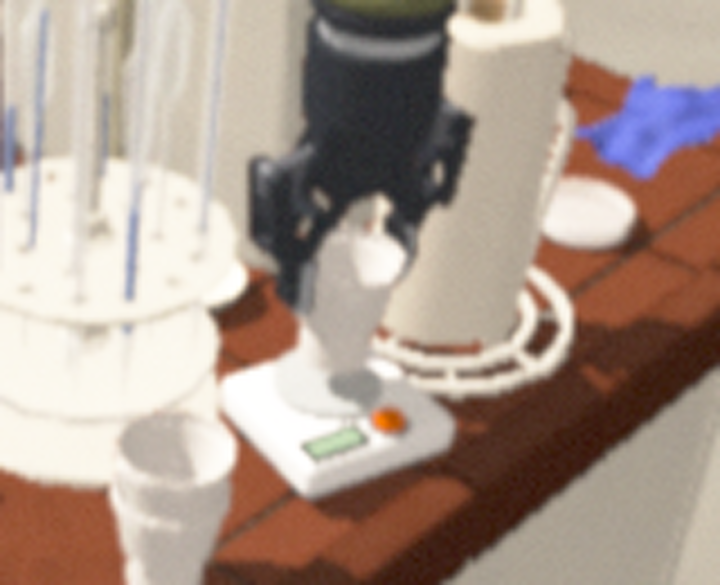

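Emit:
{"api": "apply_moves", "payload": {"commands": [{"translation": [0.005, 0, 0], "yaw": 0}, {"translation": [0.006, 0, 0], "yaw": 0}, {"translation": [0.003, 0, 0], "yaw": 0}, {"translation": [0.002, 0, 0], "yaw": 0}, {"translation": [0, 0, 0], "yaw": 0}, {"translation": [0, 0, 0], "yaw": 0}]}}

```text
time_s: 10.05
tool_pos: [457.5, -300.8, 84.3]
orientation: [1.966, 1.571, -1.426]
contact_force: [0.5, -0.3, 0.2]
gripper_width: 62.2
```

Emit:
{"api": "apply_moves", "payload": {"commands": [{"translation": [0.001, 0, 0], "yaw": 0}, {"translation": [0, 0, 0], "yaw": 0}]}}

```text
time_s: 10.22
tool_pos: [457.6, -300.9, 83.4]
orientation: [2.5, 1.57, -0.891]
contact_force: [0.4, 0.4, -0.7]
gripper_width: 62.4
```

Emit:
{"api": "apply_moves", "payload": {"commands": [{"translation": [0.001, 0, 0], "yaw": 0}, {"translation": [0.001, 0, 0], "yaw": 0}, {"translation": [0.001, 0, 0], "yaw": 0}, {"translation": [0, 0, 0], "yaw": 0}]}}

```text
time_s: 10.55
tool_pos: [457.3, -300.7, 80.1]
orientation: [-0.098, 1.57, 2.793]
contact_force: [-0.3, 1.0, -1.2]
gripper_width: 62.6
```

Emit:
{"api": "apply_moves", "payload": {"commands": [{"translation": [0.001, 0, 0], "yaw": 0}, {"translation": [0, 0, 0], "yaw": 0}, {"translation": [0, 0, 0], "yaw": 0}]}}

```text
time_s: 10.8
tool_pos: [457.4, -300.8, 79.3]
orientation: [0.582, 1.571, -2.81]
contact_force: [0.4, 0.1, -1.0]
gripper_width: 62.7
```

Emit:
{"api": "apply_moves", "payload": {"commands": [{"translation": [0.001, 0, 0], "yaw": 0}, {"translation": [0, 0, 0], "yaw": 0}, {"translation": [0, 0, 0], "yaw": 0}]}}

```text
time_s: 11.05
tool_pos: [457.8, -301.0, 78.6]
orientation: [2.729, 1.57, -0.663]
contact_force: [0.3, -0.2, 1.4]
gripper_width: 62.5
```

Emit:
{"api": "apply_moves", "payload": {"commands": [{"translation": [0.001, 0, 0], "yaw": 0}, {"translation": [0, 0, 0], "yaw": 0}, {"translation": [0, 0, 0], "yaw": 0}]}}

```text
time_s: 11.3
tool_pos: [458.2, -301.0, 78.6]
orientation: [2.751, 1.569, -0.641]
contact_force: [-1.3, 2.2, 6.9]
gripper_width: 62.4
```

Emit:
{"api": "apply_moves", "payload": {"commands": [{"translation": [-0.001, 0, 0], "yaw": 0}, {"translation": [0, 0, 0], "yaw": 0}]}}

```text
time_s: 11.47
tool_pos: [457.7, -300.9, 78.6]
orientation: [2.711, 1.57, -0.68]
contact_force: [-0.7, 0.6, 4.0]
gripper_width: 62.7
```

Emit:
{"api": "apply_moves", "payload": {"commands": [{"translation": [0, 0, 0], "yaw": 0}, {"translation": [0, 0, 0], "yaw": 0}, {"translation": [0, 0, 0], "yaw": 0}, {"translation": [0, 0, 0], "yaw": 0}], "claw": 0.078}}

```text
time_s: 11.8
tool_pos: [457.2, -300.7, 78.0]
orientation: [-0.196, 1.57, 2.695]
contact_force: [-0.4, -0.3, -0.3]
gripper_width: 78.2
```

Run:
```python
from h import *
togo([457.5,-300,79]); f=grab('wrist','w10'); f=grab('scene','s10')
im=f['image'][110:240,260:420]; cv2.imwrite('pics/s10c.png',cv2.resize(im,None,fx=4.5,fy=4.5,interpolation=cv2.INTER_CUBIC))
```

```text
t 11.8 pos [ 457.2 -300.7   78. ] F [-0.4 -0.3 -0.3] w 78.2
R [[-0.0, -0.248, -0.969], [0.0, -0.969, 0.248], [-1.0, -0.0, 0.001]] tool-frame delta m [-0.001  -0.0008 -0.0001]
```

View pics/w10.png

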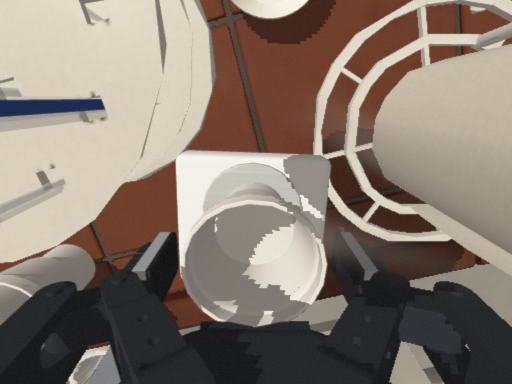

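View pics/s10c.png

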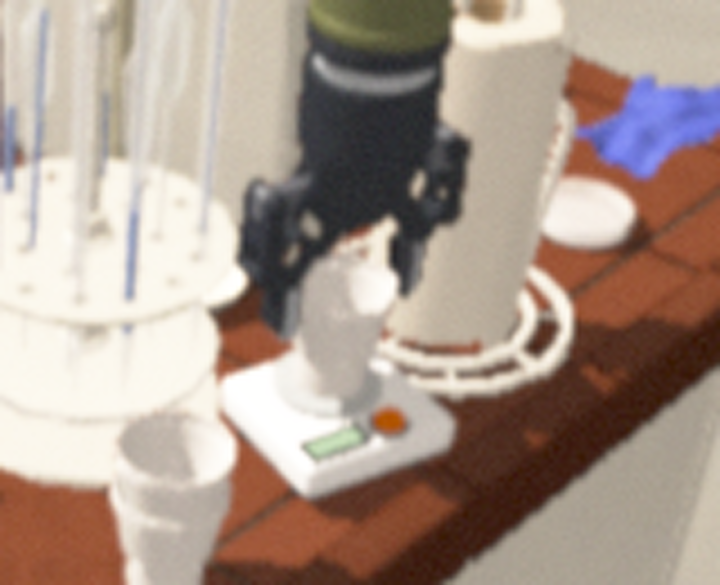

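The cup is standing on the pan, and both pads are clear of the rim, at about (165,250) and (350,250) in the wrist view. I'll retreat straight up.

Emit:
{"api": "apply_moves", "payload": {"commands": [{"translation": [-0.004, 0, 0], "yaw": 0}, {"translation": [-0.01, 0, 0], "yaw": 0}, {"translation": [-0.015, 0, 0], "yaw": 0}, {"translation": [-0.02, 0, 0], "yaw": 0}, {"translation": [-0.02, 0, 0], "yaw": 0}, {"translation": [-0.02, 0, 0], "yaw": 0}, {"translation": [-0.01, 0, 0], "yaw": 0}, {"translation": [0, 0, 0], "yaw": 0}]}}

```text
time_s: 12.57
tool_pos: [459.1, -301.7, 180.7]
orientation: [2.734, 1.565, -0.657]
contact_force: [0.5, 0.2, 0.0]
gripper_width: 78.2
```

Emit:
{"api": "apply_moves", "payload": {"commands": [{"translation": [-0.01, 0, 0.01], "yaw": 0}, {"translation": [-0.01, 0, 0.02], "yaw": 0}, {"translation": [0, 0, 0.02], "yaw": 0}, {"translation": [0, 0, 0.01], "yaw": 0}, {"translation": [0, 0, 0], "yaw": 0}, {"translation": [0, 0, 0], "yaw": 0}]}}

```text
time_s: 13.07
tool_pos: [399.1, -285.9, 196.7]
orientation: [0.062, 1.571, 2.953]
contact_force: [0.2, -0.5, 0.2]
gripper_width: 78.3
```

Run:
```python
from h import *
togo([457.5,-300,79]); f=grab('wrist','w11'); g=grab('scene','s11')
im=g['image'][110:270,240:420]; cv2.imwrite('pics/s11c.png',cv2.resize(im,None,fx=4,fy=4,interpolation=cv2.INTER_CUBIC))
```

```text
t 13.0667 pos [ 399.1 -285.9  196.7] F [ 0.2 -0.5  0.2] w 78.3
R [[-0.0, -0.248, -0.969], [0.0, -0.969, 0.248], [-1.0, 0.0, 0.0]] tool-frame delta m [ 0.1177 -0.0008 -0.0601]
```

View pics/w11.png

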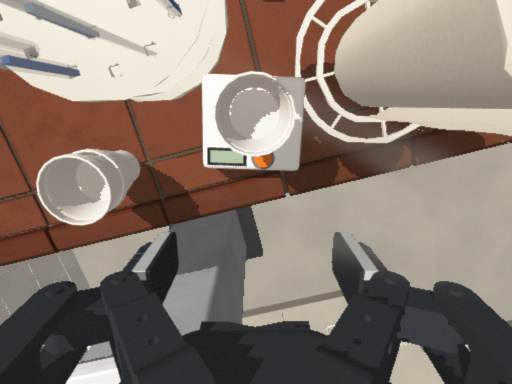

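View pics/s11c.png

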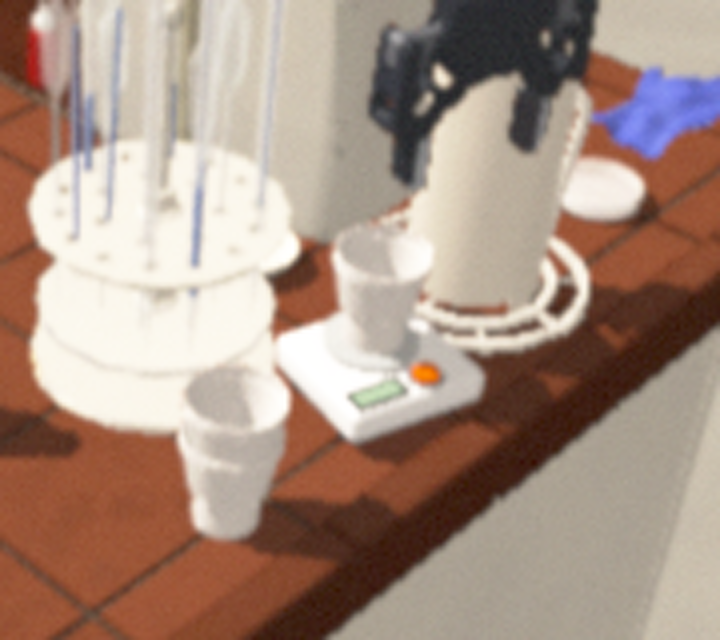

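Run:
```python
from h import *
f=load('w11')
print(ray(f,256,113.5,109), ray(f,80,187,98)); print(manip.close_job())
```

```text
[ 458.385324   -302.98902881  109.        ] [ 435.92021041 -140.35608887   98.        ]
the job is handed in; nothing more can be done
None
```

I pressed the orange key and let it go, then lifted only the top cup off the stack and set it down on the pan. The job was handed in at about 13.2 s of the 43 s allowed. `close_job` gives no verdict, so these are my own last checks:

- **Key:** it bottomed out at the expected 4 mm, at about 11 N. The last pictures show it up and nothing touching it.
- **Cup on the pan:** it stands upright and released. The rim centre measures (458.4, -303.0) mm against the pan centre at about (457.5, -300), so it is roughly 3 mm off. I lowered it in 1 mm steps, with a contact force of about 7 N at most.
- **Other two cups:** the last pictures show them upright and nested. A rough reading of their rim centre came out about 6 mm from the original stack position, (435.9, -140.4) against (434.7, -134.0). That rim was small and at the edge of the wrist picture, so I put most of the difference down to reading error. It is well inside the 40 mm limit, but I did not re-measure the cups separately to confirm it.
- **Arm and bystanders:** the arm is parked clear with no contact force. I planned the path clear of the bystanders and felt no unexpected contact. The white dish looks unmoved in the last pictures. I did not check the bulb, marker or bottle again.

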